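# Fetch the terminal strip from behind the standing modules

### The job

A long, low terminal strip lies on the black mat behind three tall parts: a power supply, a contactor and a capacitor. Stand all three aside, upright on the cork mat, then lay the strip flat inside the shallow metal tray while they wait there, and then put each of the three back in the very place where it stood at first, upright and square to the black mat. Knock none of them over, and leave the tape roll and the mouse where they are.

Things in the scene. Friction and masses are not known exactly. Their poses are not given: they have to be found in the camera images.
- psu: power supply: upright box of bare aluminium with dark slots, 56 (own x) by 50 (own y) by 95 mm high, about 0.3 kg, loose. Origin: centre of its underside, z up. It stands in one of three places in a row on the black mat (which of the three parts is in which place changes), its x and y axes along those of the mat.
- contactor: contactor: upright stepped block, about 0.28 kg, loose; lower half grey, 62 (own x) by 45 (own y) mm, 45 mm high; above it, centred, a black upper block 44 (own x) by 45 (own y) mm reaching up to 90 mm; brass screws on the two steps. Origin: centre of its underside, z up. In the same row, axes along those of the mat.
- capacitor: capacitor: upright aluminium can, 50 mm diameter, 100 mm high, about 0.25 kg, loose, with a black disc and two small brass tabs (up to 106 mm) on top. Origin: centre of its underside, z up. In the same row; its yaw does not matter.
- strip: the wanted terminal strip: steel rail 35 (own x) by 160 (own y) by 8 mm high, carrying a row of grey terminals 40 (x) by 140 (y) mm, up to 42 mm above the underside; about 0.25 kg, loose. Origin: centre of its underside, z up. It lies along the row of the three tall parts, on their far side, its near face only 6 to 15 mm from them; grip it across its 40 mm width. Symmetrical end for end.
- stand: fixed black rubber mat, 150 (own x) by 210 (own y) mm, 4 mm thick. Origin: centre of its underside. The three places lie on it in a row along its y, at x = -35 mm and y = -64, 0 and +64 mm, each about 3 mm either way; the strip at x = +24 mm, y = 0, about as closely.
- sidemat: fixed cork mat, the side area: 120 (own x) by 260 (own y) mm, 3 mm thick. Origin: centre of its underside. To the left or the right of the black mat, its long side roughly along the view ahead.
- tray: fixed shallow open aluminium tray for the strip: outside 72 (own x) by 192 (own y) by 10 mm high, walls and floor 3 mm (inside 66 by 186 mm, floor at 3 mm). Origin: centre of its underside. Beyond the black mat from the cork mat: on the left if the cork mat is on the right, and the other way about. The strip lies in it along the tray's y, either way round.
- tape: bystander: black roll of tape lying flat, 68 mm diameter, 18 mm high, behind the strip. Origin: centre of its underside. Leave alone.
- mouse: bystander: black computer mouse, 105 by 60 by 32 mm, behind the strip. Origin: centre of its underside. Leave alone.
Not all that is in view belongs to the job. What is shaped like the contactor but orange or red is not meant.

How it is judged:
On the way, in this order (a step that is already met when the one before it is completed fails the run):
1. the power supply, the contactor and the capacitor all stand upright on the cork mat (x of psu in the frame of sidemat between -0.06 and 0.06 m and y of psu in the frame of sidemat between -0.13 and 0.13 m and z of each of psu, contactor, capacitor in the frame of sidemat below 0.01 m and angle between each of psu, contactor, capacitor's own z axis and vertical below 0.1 rad and x of contactor in the frame of sidemat between -0.06 and 0.06 m and y of contactor in the frame of sidemat between -0.13 and 0.13 m and x of capacitor in the frame of sidemat between -0.06 and 0.06 m and y of capacitor in the frame of sidemat between -0.13 and 0.13 m), for 0.2 s.
2. the strip lies flat inside the tray, the three tall parts still standing on the cork mat (all of step 1 and horizontal distance between strip and tray below 0.02 m and z of strip in the frame of tray below 0.0065 m and angle between strip's own z axis and vertical below 0.04 rad and angle between the y axis of strip and the y axis of tray, either way round below 0.2 rad), for 0.2 s.
At the end, for the whole second after the job is handed in: Strip flat on the tray floor (centre within 20 mm, along it within 0.2 rad); power supply, contactor and capacitor upright within 0.1 rad, each within 13 mm of where it stood at the start, the first two square to the black mat within 0.2 rad; all at rest (horizontal distance between strip and tray below 0.02 m and z of strip in the frame of tray below 0.0065 m and angle between strip's own z axis and vertical below 0.04 rad and angle between the y axis of strip and the y axis of tray, either way round below 0.2 rad and distance of each of psu, contactor, capacitor from where it was at the start of the episode below 0.013 m and angle between each of psu, contactor, capacitor's own z axis and vertical below 0.1 rad and angle between the x axis of each of psu, contactor and the x axis of stand, either way round below 0.2 rad and linear speed of each of psu, contactor, capacitor, strip below 0.02 m/s and angular speed of each of psu, contactor, capacitor, strip below 0.2 rad/s); the robot touches nothing.
It fails at once if the power supply, contactor or capacitor is knocked over (angle between any of psu, contactor, capacitor's own z axis and vertical above 0.6 rad).
It fails at once if the tape is moved by more than 20 mm (distance of tape from where it was at the start of the episode above 0.02 m).
It fails at once if the mouse is moved by more than 20 mm (distance of mouse from where it was at the start of the episode above 0.02 m).
It also fails if it takes over 138 s, if anything falls off the work surface, if the arm or the gripper's body presses on something with over 40 N, if the wrist force passes 120 N, or if a joint passes its speed limit or range.

### The arm

A 7-joint arm with a two-finger parallel gripper is mounted at the origin on the work surface. World frame = base frame: x ahead of the robot, y to its left, z up, the work surface at z = 0. Lengths are in m, angles in rad, forces in N, time in s.
With the tool pointing down it reaches from about 0.425 to 0.825 m from the base axis. Payload 3.6 kg.
Tool frame: the origin (TCP) lies midway between the tips of the shut fingers; the grasp point (between the pads) lies 19 mm behind it; z points along the fingers, y is the line along which they close (so a half turn about z gives the same grasp; the last joint's range is limited). The gripper opens to 93 mm and grips with 3 to 60 N. Pads are 15 mm wide; open, the fingers measure 128 mm over their backs; the gripper's body (75 mm by 188 mm) begins 65 mm behind the grasp point.
Start: joints at [1.248, 0.615, -0.013, 1.423, 0.008, 1.103, -0.04], TCP at [0.19, -0.622, 0.219] pointing down, gripper open.
Joint ranges: [-3.12, 3.12], [-0.3, 2.06], [-1.34, 1.32], [0.26, 2.42], [-1.36, 4.5], [0.01, 1.98], [-2.84, 2.84]. Speed limits (rad/s): [2.79, 2.79, 3.14, 3.14, 3.14, 3.14, 3.14].

### API

Orientations are given as [roll, pitch, yaw] about the fixed x, y, z axes, in that order (R = Rz(yaw) Ry(pitch) Rx(roll)).
In Python, from workcell import ctrl, camera, camera_params, ticket gives the robot as it stands.
- The arm moves only by the tool apply_moves, never from a script. Its arguments are lists of equal length, an entry for each row: "linear": the shift along the tool's x, y, z in units of 0.75 m (1.0 is 0.75 m), a list of three; "turn": the turn, a rotation vector about the tool's x, y, z in units of 90 degrees (1.0 is 90 degrees), a list of three; "hand": the opening, from -1 (shut) to 1 (fully open). In form: {"linear": [[tx, ty, tz], ...], "turn": [[ax, ay, az], ...], "hand": [hand, ...]}. A call has 1 to 20 rows; each row is the pose to reach, as a shift and turn from the pose commanded when the call began, along the tool's axes at that moment; what a row does not reach only later rows make up. A row lasts 1/10 s, in which the tool goes at most 50 mm and 8.59 degrees, less where a joint would pass 70% of its speed; a pose out of reach is approached as far as the arm can. A call with a number of a shift or a turn outside -1 to 1 is refused whole. A call with a gripper value outside its range is refused whole. The fingers move at their own pace and stop on an object; the grip force is fixed at half the most. Time passes only in rows, so rows that repeat a pose let the fingers close. It gives the time, the measured TCP pose, the force, the opening and the grip force at its end, in the units of the state.
- ctrl.read_state(): the state, without advancing time (a new reading comes with each control period).
- camera(name): name is "scene" or "top" or "wrist"; returns (picture, depth): 480x640x3 uint8, red, green, blue; 480x640 float32, m along the optical axis (not along the pixel's ray), 0 where there is no reading.
- camera_params(name): a dict with "fx", "fy", "cx", "cy" (pixels), "k1" (the pictures are not rectified: a ray, as slopes to the right and down, at radius r is drawn at 1 + k1 r^2 times it, then the intrinsics apply), "R" (3x3) and "t" (3): a world point X has camera coordinates R X + t; the wrist camera has in their place "hand_eye" (4x4, takes a point from camera to tool coordinates, whose origin is the TCP and whose axes are the flange's). Camera axes: x right, y down, z forward; pixel columns grow to the right and rows downward; lengths in m; the calibration is good to about 2 mm. A picture is of the moment at which its call begins: read the wrist's pose just before it. camera_params takes no time and is no camera call.
- ticket.sign_off(): hands the job in; it is judged then, once.
The state is a dict: "time": time; "joint_positions": joint angles; "qvel": joint speeds; "effort": joint torques, N m; "tcp_pos": TCP position; "eef_rot": TCP orientation; "ft_force": force on the tool from outside, world axes, zero at the start; "wrist_torque": the same for the moment, N m; "grip_width": finger opening in m; "gripper_force": force on a finger pad.
Only numpy, scipy, OpenCV 4.12 (cv2) and the standard library are available. Lean on these libraries where they do the work, as an engineer would, in place of code of your own. Each camera call takes 0.05 s, during which the arm holds its last target. There are 200 camera calls.

## Working session

There is one attempt and no reset: what is moved stays moved. The work goes in short steps, Python scripts to look and compute and a tool call to move; the robot and the scene stay as the last step left them, time stands still between calls to the robot, and variables do not carry over. Pictures are saved under pics/ and viewed, at most 14 in all, crops included, and the job is handed in when it is done.

Besides the shell and the picture viewer there is one more tool, called by a JSON object that holds its "name" and its "arguments". apply_moves: Moves the arm, as the interface text tells. Its arguments: {"type":"object","properties":{"linear":{"type":"array","items":{"type":"array","items":{"type":"number"}}},"turn":{"type":"array","items":{"type":"array","items":{"type":"number"}}},"hand":{"type":"array","items":{"type":"number"}}},"required":["linear","turn","hand"]}

```bash
ls; mkdir -p pics; cat > h.py <<'E'
import numpy as np, cv2
from workcell import ctrl, camera, camera_params, ticket
from scipy.spatial.transform import Rotation as Ro
def tool():
    s=ctrl.read_state(); T=np.eye(4); T[:3,:3]=Ro.from_euler('xyz',s['eef_rot']).as_matrix(); T[:3,3]=s['tcp_pos']; return T
def grab(n):
    p=camera_params(n)
    if n=='wrist': C=tool()@np.array(p['hand_eye'])
    else:
        C=np.eye(4); C[:3,:3]=np.array(p['R']).T; C[:3,3]=-C[:3,:3]@np.array(p['t'])
    im,d=camera(n); return im,d,p,C
def rays(p,C,uv):
    uv=np.asarray(uv,float).reshape(-1,1,2)
    K=np.array([[p['fx'],0,p['cx']],[0,p['fy'],p['cy']],[0,0,1]])
    n=cv2.undistortPoints(uv,K,np.array([p['k1'],0,0,0,0.])).reshape(-1,2)
    return np.c_[n,np.ones(len(n))]
def onplane(p,C,uv,z):
    r=rays(p,C,uv)@C[:3,:3].T; return C[:3,3]+r*((z-C[2,3])/r[:,2])[:,None]
def cloud(d,p,C):
    v,u=np.mgrid[:480,:640]; r=rays(p,C,np.c_[u.ravel(),v.ravel()])
    return ((r*d.reshape(-1,1))@C[:3,:3].T+C[:3,3]).reshape(480,640,3)
E
python3 - <<'E'
from h import *
for n in ['scene','top']:
    im,d,p,C=grab(n); cv2.imwrite(f'pics/{n}0.png',im[:,:,::-1]); np.savez(f'{n}0.npz',im=im,d=d,C=C); print(n,p,C[:3,3],(d>0).mean())
print(ctrl.read_state()); print(camera_params('wrist'))
E
```

```text
pics
scene {'fx': 438.579133460679, 'fy': 438.579133460679, 'cx': 324.58133785143417, 'cy': 243.47468899493558, 'k1': -0.00425415697311915, 'R': array([[-7.83060881e-01,  6.21945056e-01,  5.76030461e-05],
       [ 4.16321698e-01,  5.24239278e-01, -7.42865683e-01],
       [-4.62051837e-01, -5.81685075e-01, -6.69440493e-01]]), 't': array([ 0.42293946, -0.19534925,  1.11143879])} [0.92605781 0.48587199 0.59889951] 0.9958658854166667
top {'fx': 465.0612919012767, 'fy': 465.0612919012767, 'cx': 318.60296609922636, 'cy': 230.08805110402847, 'k1': -0.03710890379574592, 'R': array([[ 0.02941688, -0.99933236,  0.02166743],
       [-0.98585101, -0.03258511, -0.16442628],
       [ 0.16502254, -0.01652395, -0.98615137]]), 't': array([-0.01915297,  0.52674402,  0.86074052])} [0.37781296 0.01224666 0.93584599] 0.9958658854166667
{'time': 0.1, 'joint_positions': array([ 1.24751061,  0.61581676, -0.01263684,  1.42469807,  0.00810798,
        1.10340472, -0.04039023]), 'qvel': array([-0.00025636, -0.00384028, -0.00204272, -0.00320547,  0.00013861,
        0.00155532,  0.00025666]), 'effort': array([ 
[... 224 characters left out ...]
27467661e-05,  2.96880903e-01]), 'ft_force': array([-0.30665526, -1.00512971, -0.31416732]), 'wrist_torque': array([ 0.00428601, -0.0224245 ,  0.0226719 ]), 'gripper_force': 0.0, 'grip_width': 0.09309385273227315}
{'fx': 409.18679420643963, 'fy': 409.18679420643963, 'cx': 309.92081696355854, 'cy': 235.97811545727058, 'k1': -0.05050495821298704, 'hand_eye': array([[-3.41755850e-04, -9.70628904e-01, -2.40581408e-01,
         6.75235544e-02],
       [ 9.99998878e-01,  1.92009118e-05, -1.49800614e-03,
        -7.23965908e-04],
       [ 1.45862744e-03, -2.40581650e-01,  9.70627808e-01,
        -1.65048467e-01],
       [ 0.00000000e+00,  0.00000000e+00,  0.00000000e+00,
         1.00000000e+00]])}
```

View pics/top0.png

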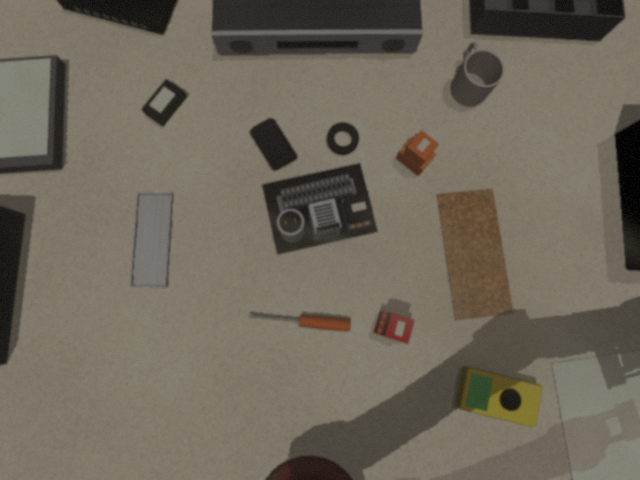

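View pics/scene0.png

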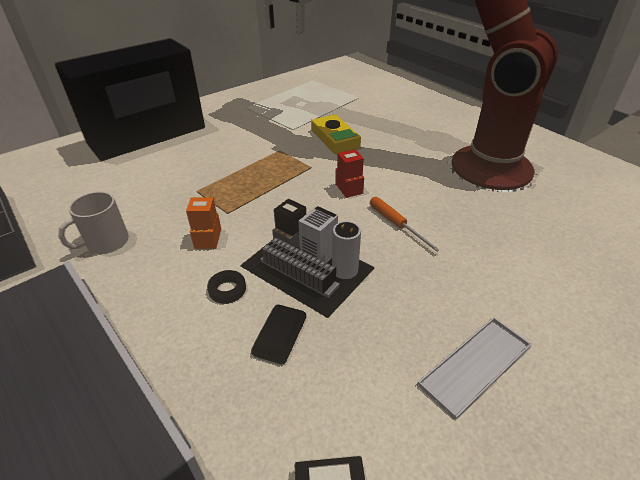

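The top view shows the black mat at about (320,208). On it are the capacitor (290,224), the psu (325,215), the contactor (358,207) and the strip (315,190). The cork mat is at (475,255) and the tray at (152,240). Three things are shaped like a contactor: orange at (418,150), red at (395,325) and grey/black at (358,207) on the mat. Only the last fits the description, and I'll confirm it in a crop.

```bash
cat > m.py <<'E'
from h import *
f=lambda a:np.round(a,4).tolist()
def rect(xy):
    (c,s,a)=cv2.minAreaRect((np.asarray(xy)*1000).astype(np.float32)); return f(np.array(c)/1000),f(s),round(a,1)
P={}
for n in ['top','scene']:
    z=np.load(n+'0.npz'); P[n]=(z['im'],z['d'],camera_params(n),z['C'])
im,d,p,C=P['top']
hsv=cv2.cvtColor(im,cv2.COLOR_RGB2HSV)
def big(mask,roi):
    m=np.zeros((480,640),np.uint8);x0,y0,x1,y1=roi;m[y0:y1,x0:x1]=mask[y0:y1,x0:x1]
    m=cv2.morphologyEx(m,cv2.MORPH_OPEN,np.ones((3,3),np.uint8))
    c,_=cv2.findContours(m,0,cv2.CHAIN_APPROX_NONE); return max(c,key=cv2.contourArea).reshape(-1,2)
g=hsv[...,2]
cork=big(((hsv[...,1]>100)*255).astype(np.uint8),(425,180,525,330)); print('cork',rect(onplane(p,C,cork,.003)[:,:2]))
tr=big((((hsv[...,0]>100)|(hsv[...,1]<30))*255).astype(np.uint8),(115,175,190,305)); print('tray',rect(onplane(p,C,tr,.01)[:,:2]))
mat=big(((g<70)*255).astype(np.uint8),(250,155,390,260)); print('mat',rect(onplane(p,C,mat,.004)[:,:2]))
X=cloud(d,p,C); 
print('z table/cork/tray',X[350,200,2],X[255,475,2],X[240,152,2],X[245,285,2])
roi=np.zeros((480,640),bool);roi[155:262,250:390]=1
for nm in ['top','scene']:
    im2,d2,p2,C2=P[nm];X=cloud(d2,p2,C2)
    r=(X[...,2]>.01)&(X[...,2]<.13)
    m=r&(abs(X[...,0]-.45)<.2)&(abs(X[...,1])<.17)
    lab,L=cv2.connectedComponents(((m&(X[...,2]>.075))*255).astype(np.uint8))
    for i in range(1,lab):
        q=X[L==i]
        if len(q)>40: print(nm,'tall',len(q),f(np.median(q,0)),rect(q[:,:2]),f(np.percentile(q[:,2],[5,50,95])))
    s=X[m&(X[...,2]>.03)&(X[...,2]<.06)]; print(nm,'mid',len(s),rect(s[:,:2]))
im,d,p,C=P['scene']
a=cv2.resize(P['top'][0][150:265,245:395],None,fx=4,fy=4,interpolation=3); b=cv2.resize(im[190:320,235:385],(600,520),interpolation=3)
cv2.imwrite('pics/crop.png',cv2.resize(np.hstack([a,cv2.resize(b,(531,460))]),(800,326))[:,:,::-1])
E
python3 m.py
```

```text
cork ([0.4986, -0.322], [255.5809, 116.7623], 7.7)
tray ([0.5043, 0.332], [192.9672, 73.5075], 0.8)
mat ([0.581, -0.0033], [147.5294, 208.2858], 14.8)
z table/cork/tray -0.004363204433984524 0.0027953865273993017 -0.0025535522133516286 0.003978083053264747
top tall 618 [0.563, -0.0736, 0.0936] ([0.5648, -0.074], [44.305, 45.2618], 14.7) [0.0831, 0.0936, 0.0963]
top tall 875 [0.5432, -0.0114, 0.0988] ([0.5451, -0.0117], [56.4174, 49.8916], 15.2) [0.0901, 0.0988, 0.1013]
top tall 619 [0.5283, 0.0501, 0.104] ([0.5301, 0.0508], [49.6689, 47.4797], 2.0) [0.0928, 0.104, 0.1067]
top tall 601 [0.3464, -0.1493, 0.0901] ([0.347, -0.1518], [44.1728, 44.698], 73.7) [0.0864, 0.0901, 0.0926]
top mid 2015 ([0.4706, -0.0323], [318.6937, 175.4875], 15.9)
scene tall 325 [0.3524, -0.1416, 0.0891] ([0.3479, -0.1503], [46.2997, 45.6312], 74.7) [0.0768, 0.0891, 0.0912]
scene tall 2186 [0.5522, 0.0021, 0.0951] ([0.5471, -0.0111], [58.8532, 178.0672], 15.1) [0.0779, 0.0951, 0.1046]
scene mid 2952 ([0.4732, -0.0378], [328.4603, 179.1038], 19.2)
```

View pics/crop.png

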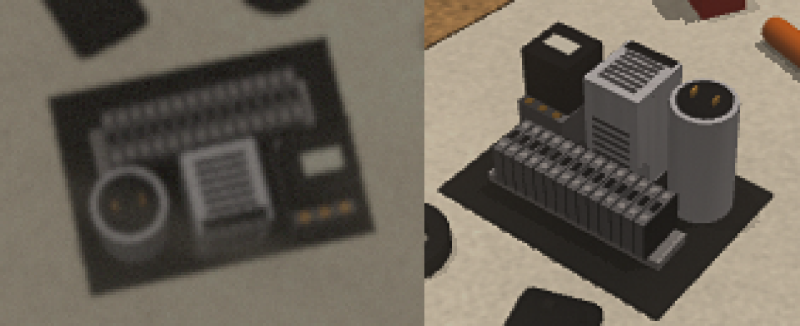

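The crop confirms it: the grey/black contactor with brass screws is at the right end of the mat, the psu is in the middle, the capacitor is at the left, and the strip lies behind them. The sizes match: 44x45, 56x50, a 50 mm disc, mat 148x208, cork 256x117 and tray 193x73. The fitted row agrees with the stated places to about 2 mm, and the mat yaw is 15°.

```bash
cat > go.py <<'E'
import sys; from h import *
# usage: go.py x,y,z,yawdeg ... -> rows relative to current pose
T=tool(); s=ctrl.read_state()
print('t',round(s['time'],2),'tcp',np.round(T[:3,3],4),'yaw',round(np.degrees(s['eef_rot'][2]),2),'w',round(s['grip_width'],4),'F',np.round(s['ft_force'],1),'g',round(s['gripper_force'],1))
for a in sys.argv[1:]:
    x,y,z,w=map(float,a.split(','))
    R=Ro.from_euler('xyz',[np.pi,0,np.radians(w)]).as_matrix()
    print(a,'lin',np.round(T[:3,:3].T@(np.array([x,y,z])-T[:3,3])/.75,4).tolist(),'turn',np.round(Ro.from_matrix(T[:3,:3].T@R).as_rotvec()/(np.pi/2),4).tolist())
E
python3 go.py .565,-.074,.2,105
```

```text
t 0.1 tcp [ 0.1899 -0.6209  0.2176] yaw 17.01 w 0.0931 F [-0.3 -1.  -0.3] g 0.0
.565,-.074,.2,105 lin [0.6916, -0.551, 0.0247] turn [-0.0012, -0.0011, -0.9777]
```

{"name": "apply_moves", "arguments": {"linear": [[0.6916, -0.551, 0.0247], [0.6916, -0.551, 0.0247], [0.6916, -0.551, 0.0247], [0.6916, -0.551, 0.0247], [0.6916, -0.551, 0.0247], [0.6916, -0.551, 0.0247], [0.6916, -0.551, 0.0247], [0.6916, -0.551, 0.0247], [0.6916, -0.551, 0.0247], [0.6916, -0.551, 0.0247], [0.6916, -0.551, 0.0247], [0.6916, -0.551, 0.0247], [0.6916, -0.551, 0.0247], [0.6916, -0.551, 0.0247], [0.6916, -0.551, 0.0247], [0.6916, -0.551, 0.0247], [0.6916, -0.551, 0.0247], [0.6916, -0.551, 0.0247]], "turn": [[-0.0012, -0.0011, -0.9777], [-0.0012, -0.0011, -0.9777], [-0.0012, -0.0011, -0.9777], [-0.0012, -0.0011, -0.9777], [-0.0012, -0.0011, -0.9777], [-0.0012, -0.0011, -0.9777], [-0.0012, -0.0011, -0.9777], [-0.0012, -0.0011, -0.9777], [-0.0012, -0.0011, -0.9777], [-0.0012, -0.0011, -0.9777], [-0.0012, -0.0011, -0.9777], [-0.0012, -0.0011, -0.9777], [-0.0012, -0.0011, -0.9777], [-0.0012, -0.0011, -0.9777], [-0.0012, -0.0011, -0.9777], [-0.0012, -0.0011, -0.9777], [-0.0012, -0.0011, -0.9777], [-0.0012, -0.0011, -0.9777]], "hand": [1, 1, 1, 1, 1, 1, 1, 1, 1, 1, 1, 1, 1, 1, 1, 1, 1, 1]}}

```text
time: 1.9
tcp_pos: [0.5644, -0.0772, 0.2001]
eef_rot: [-3.141, 0.003, 1.829]
ft_force: [-1.1, 0.4, -0.4]
grip_width: 0.093
gripper_force: 0.0
```

```bash
python3 go.py .565,-.074,.058,105; python3 - <<'E'
from h import *
im,d,p,C=grab('wrist'); cv2.imwrite('pics/w1.png',im[:,:,::-1])
X=cloud(d,p,C)
for lo,hi in [(.088,.096),(.0965,.102),(.102,.112)]:
    m=((X[...,2]>lo)&(X[...,2]<hi)&(abs(X[...,0]-.56)<.1)&(abs(X[...,1])<.15))
    n,L,st,ce=cv2.connectedComponentsWithStats((m*255).astype(np.uint8))
    for i in range(1,n):
        if st[i,4]>300: q=X[L==i]; print(lo,st[i,4],cv2.minAreaRect((q[:,:2]*1000).astype(np.float32)),np.median(q[:,2]))
m=(X[...,2]>.032)&(X[...,2]<.05)&(X[...,0]>.55); q=X[m]; print(cv2.minAreaRect((q[:,:2]*1000).astype(np.float32)))
E
```

```text
t 1.9 tcp [ 0.5644 -0.0772  0.2001] yaw 104.79 w 0.093 F [-1.1  0.4 -0.4] g 0.0
.565,-.074,.058,105 lin [0.0045, 0.002, 0.1895] turn [-0.0005, 0.0021, -0.0024]
0.088 4078 ((566.3887329101562, -73.15237426757812), (44.172428131103516, 45.00324630737305), 14.919878959655762) 0.09292239566602425
0.0965 6920 ((547.025634765625, -10.992584228515625), (55.67398452758789, 49.83341598510742), 14.764524459838867) 0.09829679124103757
0.102 4476 ((534.17626953125, 45.526710510253906), (49.235408782958984, 37.049983978271484), 14.678496360778809) 0.10367073125147833
((643.5693359375, -35.26397705078125), (360.3054504394531, 200.14100646972656), 84.11405944824219)
```

View pics/w1.png

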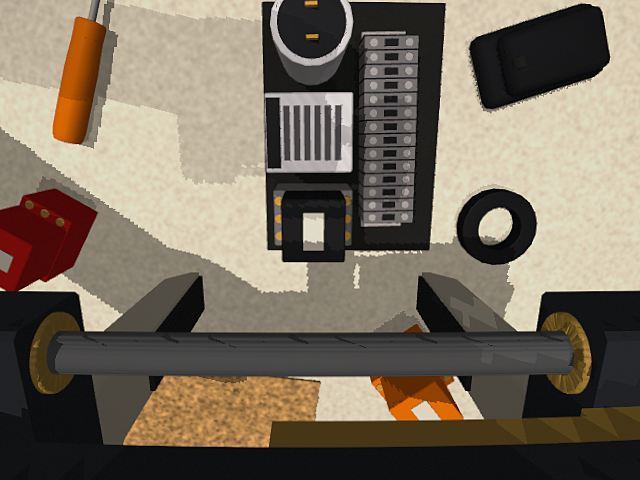

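The wrist view shows the contactor upright under the tool at (313,225), the psu behind it at (310,132) and the strip at (390,130). It agrees with the top camera to 2 mm. Next I'll descend, staying above the strip's top, and grip across the 44 mm block.

{"name": "apply_moves", "arguments": {"linear": [[0.0038, 0.002, 0.05], [0.0038, 0.002, 0.1], [0.0038, 0.002, 0.15], [0.0038, 0.002, 0.18], [0.0038, 0.002, 0.1895], [0.0038, 0.002, 0.1895], [0.0038, 0.002, 0.1895], [0.0038, 0.002, 0.1895], [0.0038, 0.002, 0.1895], [0.0038, 0.002, 0.1895], [0.0038, 0.002, 0.1895], [0.0038, 0.002, 0.1895], [0.0038, 0.002, 0.1895], [0.0038, 0.002, 0.1895]], "turn": [[0, 0, 0], [0, 0, 0], [0, 0, 0], [0, 0, 0], [0, 0, 0], [0, 0, 0], [0, 0, 0], [0, 0, 0], [0, 0, 0], [0, 0, 0], [0, 0, 0], [0, 0, 0], [0, 0, 0], [0, 0, 0]], "hand": [1, 1, 1, 1, 1, 1, -1, -1, -1, -1, -1, -1, -1, -1]}}

```text
time: 3.35
tcp_pos: [0.5658, -0.0719, 0.0581]
eef_rot: [-3.141, 0.002, 1.833]
ft_force: [-0.2, 0.6, 1.1]
grip_width: 0.0439
gripper_force: 30.0
```

```bash
python3 go.py .566,-.0735,.2,105 .568,-.313,.2,15 .568,-.313,.0575,15
```

```text
t 3.35 tcp [ 0.5658 -0.0719  0.0581] yaw 105.0 w 0.0439 F [-0.2  0.6  1.1] g 30.0
.566,-.0735,.2,105 lin [-0.0026, -0.0004, -0.1892] turn [-0.0003, 0.0014, 0.0]
.568,-.313,.2,15 lin [-0.3117, -0.0805, -0.1885] turn [0.0009, 0.0013, 1.0]
.568,-.313,.0575,15 lin [-0.3113, -0.0804, 0.0015] turn [0.0009, 0.0013, 1.0]
```

{"name": "apply_moves", "arguments": {"linear": [[0, 0, -0.03], [0, 0, -0.08], [0, 0, -0.14], [0, 0, -0.19], [-0.31, -0.08, -0.19], [-0.31, -0.08, -0.19], [-0.31, -0.08, -0.19], [-0.31, -0.08, -0.19], [-0.31, -0.08, -0.19], [-0.31, -0.08, -0.19], [-0.31, -0.08, -0.19], [-0.31, -0.08, -0.19], [-0.31, -0.08, -0.19], [-0.31, -0.08, -0.19], [-0.31, -0.08, -0.19], [-0.31, -0.08, -0.19], [-0.31, -0.08, -0.19], [-0.31, -0.08, -0.19]], "turn": [[0, 0, 0], [0, 0, 0], [0, 0, 0], [0, 0, 0], [0, 0, 1], [0, 0, 1], [0, 0, 1], [0, 0, 1], [0, 0, 1], [0, 0, 1], [0, 0, 1], [0, 0, 1], [0, 0, 1], [0, 0, 1], [0, 0, 1], [0, 0, 1], [0, 0, 1], [0, 0, 1]], "hand": [-1, -1, -1, -1, -1, -1, -1, -1, -1, -1, -1, -1, -1, -1, -1, -1, -1, -1]}}

```text
time: 5.15
tcp_pos: [0.568, -0.3114, 0.2006]
eef_rot: [3.14, 0.0, 0.263]
ft_force: [0.5, 0.1, -1.7]
grip_width: 0.0434
gripper_force: 30.0
```

```bash
python3 go.py .568,-.313,.0575,15
```

```text
t 5.15 tcp [ 0.568  -0.3114  0.2006] yaw 15.07 w 0.0434 F [ 0.5  0.1 -1.7] g 30.0
.568,-.313,.0575,15 lin [-0.0005, 0.0017, 0.1909] turn [0.001, 0.0002, 0.0008]
```

{"name": "apply_moves", "arguments": {"linear": [[0, 0.001, 0.06], [0, 0.001, 0.12], [0, 0.001, 0.16], [0, 0.001, 0.18], [0, 0.001, 0.187], [0, 0.001, 0.191], [0, 0.001, 0.191], [0, 0.001, 0.191], [0, 0.001, 0.191], [0, 0.001, 0.191], [0, 0.001, 0.191], [0, 0.001, 0.191], [0, 0.001, 0.17], [0, 0.001, 0.12], [0, 0.001, 0.06], [0, 0.001, 0], [0, 0.001, 0]], "turn": [[0, 0, 0], [0, 0, 0], [0, 0, 0], [0, 0, 0], [0, 0, 0], [0, 0, 0], [0, 0, 0], [0, 0, 0], [0, 0, 0], [0, 0, 0], [0, 0, 0], [0, 0, 0], [0, 0, 0], [0, 0, 0], [0, 0, 0], [0, 0, 0], [0, 0, 0]], "hand": [-1, -1, -1, -1, -1, -1, -1, 1, 1, 1, 1, 1, 1, 1, 1, 1, 1]}}

```text
time: 6.85
tcp_pos: [0.5724, -0.3144, 0.2089]
eef_rot: [3.129, -0.012, 0.262]
ft_force: [0.1, -0.2, 0.7]
grip_width: 0.0932
gripper_force: 0.0
```

```bash
python3 go.py .5465,-.0113,.2,105 .5465,-.0113,.058,105
```

```text
t 6.85 tcp [ 0.5724 -0.3144  0.2089] yaw 14.99 w 0.0932 F [ 0.1 -0.2  0.7] g 0.0
.5465,-.0113,.2,105 lin [0.071, -0.3995, 0.0077] turn [0.0122, 0.0004, -1.0001]
.5465,-.0113,.058,105 lin [0.0687, -0.4019, 0.197] turn [0.0122, 0.0004, -1.0001]
```

{"name": "apply_moves", "arguments": {"linear": [[0.0764, -0.396, 0], [0.0764, -0.396, 0], [0.0764, -0.396, 0], [0.0764, -0.396, 0], [0.0764, -0.396, 0], [0.0764, -0.396, 0], [0.0764, -0.396, 0], [0.0764, -0.396, 0], [0.0764, -0.396, 0], [0.0764, -0.396, 0], [0.0764, -0.396, 0], [0.0764, -0.396, 0], [0.0764, -0.396, 0], [0.0764, -0.396, 0], [0.0764, -0.396, 0]], "turn": [[0, 0, -1], [0, 0, -1], [0, 0, -1], [0, 0, -1], [0, 0, -1], [0, 0, -1], [0, 0, -1], [0, 0, -1], [0, 0, -1], [0, 0, -1], [0, 0, -1], [0, 0, -1], [0, 0, -1], [0, 0, -1], [0, 0, -1]], "hand": [1, 1, 1, 1, 1, 1, 1, 1, 1, 1, 1, 1, 1, 1, 1]}}

```text
time: 8.35
tcp_pos: [0.5468, -0.0106, 0.2003]
eef_rot: [3.142, 0.002, 1.832]
ft_force: [0.1, -0.0, -0.4]
grip_width: 0.0928
gripper_force: 0.0
```

```bash
python3 go.py .5465,-.0113,.058,105; cat > tops.py <<'E'
import sys; from h import *
im,d,p,C=grab('top'); X=cloud(d,p,C)
if len(sys.argv)>1: cv2.imwrite(sys.argv[1],im[:,:,::-1])
m=(X[...,2]>.085)&(X[...,2]<.115)&(X[...,0]<.66)&(X[...,0]>.38)&(abs(X[...,1])<.42)
n,L,st,ce=cv2.connectedComponentsWithStats((m*255).astype(np.uint8))
for i in range(1,n):
    if st[i,4]>60:
        q=X[L==i]; c,s,a=cv2.minAreaRect((q[:,:2]*1000).astype(np.float32)); print(np.round(c,1),np.round(s,1),round(a,1),round(float(np.median(q[:,2])),4))
E
python3 tops.py
```

```text
t 8.35 tcp [ 0.5468 -0.0106  0.2003] yaw 104.97 w 0.0928 F [ 0.1 -0.  -0.4] g 0.0
.5465,-.0113,.058,105 lin [-0.0004, -0.0007, 0.1898] turn [0.0, 0.0015, -0.0003]
[ 566.2 -312.3] [45.5 46.5] 15.5 0.0929
[530.2  50.7] [49.5 47.4] 2.9 0.104
```

The contactor stands upright on the cork at (566,-312) mm with its top at 93 mm. Next is the psu.

{"name": "apply_moves", "arguments": {"linear": [[0, 0, 0.05], [0, 0, 0.1], [0, 0, 0.15], [0, 0, 0.18], [0, 0, 0.19], [0, 0, 0.19], [0, 0, 0.19], [0, 0, 0.19], [0, 0, 0.19], [0, 0, 0.19], [0, 0, 0.19], [0, 0, 0.19], [0, 0, 0.19], [0, 0, 0.16], [0, 0, 0.1], [0, 0, 0.04], [0, 0, 0], [0, 0, 0], [0, 0, 0]], "turn": [[0, 0, 0], [0, 0, 0], [0, 0, 0], [0, 0, 0], [0, 0, 0], [0, 0, 0], [0, 0, 0], [0, 0, 0], [0, 0, 0], [0, 0, 0], [0, 0, 0], [0, 0, 0], [0, 0, 0], [0, 0, 0], [0, 0, 0], [0, 0, 0], [0, 0, 0], [0, 0, 0], [0, 0, 0]], "hand": [1, 1, 1, 1, 1, 1, -1, -1, -1, -1, -1, -1, -1, -1, -1, -1, -1, -1, -1]}}

```text
time: 10.3
tcp_pos: [0.5461, -0.0109, 0.1994]
eef_rot: [-3.14, 0.002, 1.832]
ft_force: [-1.3, 0.5, -3.5]
grip_width: 0.056
gripper_force: 30.0
```

```bash
python3 go.py .499,-.322,.2,15
```

```text
t 10.3 tcp [ 0.5461 -0.0109  0.1994] yaw 104.99 w 0.056 F [-1.3  0.5 -3.5] g 30.0
.499,-.322,.2,15 lin [-0.3844, -0.1679, 0.0003] turn [0.0005, 0.0018, 0.9999]
```

{"name": "apply_moves", "arguments": {"linear": [[-0.384, -0.168, 0], [-0.384, -0.168, 0], [-0.384, -0.168, 0], [-0.384, -0.168, 0], [-0.384, -0.168, 0], [-0.384, -0.168, 0], [-0.384, -0.168, 0], [-0.384, -0.168, 0], [-0.384, -0.168, 0], [-0.384, -0.168, 0], [-0.384, -0.168, 0], [-0.384, -0.168, 0], [-0.384, -0.168, 0], [-0.384, -0.168, 0.06], [-0.384, -0.168, 0.12], [-0.384, -0.168, 0.165], [-0.384, -0.168, 0.183], [-0.384, -0.168, 0.188], [-0.384, -0.168, 0.191], [-0.384, -0.168, 0.191]], "turn": [[0, 0, 1], [0, 0, 1], [0, 0, 1], [0, 0, 1], [0, 0, 1], [0, 0, 1], [0, 0, 1], [0, 0, 1], [0, 0, 1], [0, 0, 1], [0, 0, 1], [0, 0, 1], [0, 0, 1], [0, 0, 1], [0, 0, 1], [0, 0, 1], [0, 0, 1], [0, 0, 1], [0, 0, 1], [0, 0, 1]], "hand": [-1, -1, -1, -1, -1, -1, -1, -1, -1, -1, -1, -1, -1, -1, -1, -1, -1, -1, -1, -1]}}

```text
time: 12.3
tcp_pos: [0.501, -0.3225, 0.0592]
eef_rot: [3.137, -0.002, 0.262]
ft_force: [1.2, -0.2, -2.4]
grip_width: 0.0557
gripper_force: 30.0
```

{"name": "apply_moves", "arguments": {"linear": [[0, 0, 0], [0, 0, 0], [0, 0, 0], [0, 0, 0], [0, 0, 0], [0, 0, 0], [0, 0, -0.03], [0, 0, -0.08], [0, 0, -0.14], [0, 0, -0.19], [0, 0, -0.19], [0, 0, -0.19]], "turn": [[0, 0, 0], [0, 0, 0], [0, 0, 0], [0, 0, 0], [0, 0, 0], [0, 0, 0], [0, 0, 0], [0, 0, 0], [0, 0, 0], [0, 0, 0], [0, 0, 0], [0, 0, 0]], "hand": [-1, 1, 1, 1, 1, 1, 1, 1, 1, 1, 1, 1]}}

```text
time: 13.5
tcp_pos: [0.4998, -0.3215, 0.201]
eef_rot: [3.138, -0.001, 0.262]
ft_force: [-0.0, -0.5, -1.1]
grip_width: 0.0928
gripper_force: 0.0
```

```bash
python3 go.py .5305,.0505,.2,105
```

```text
t 13.5 tcp [ 0.4998 -0.3215  0.201 ] yaw 15.0 w 0.0928 F [-0.  -0.5 -1.1] g 0.0
.5305,.0505,.2,105 lin [0.1679, -0.4685, -0.0001] turn [0.0023, 0.0011, -1.0]
```

{"name": "apply_moves", "arguments": {"linear": [[0.168, -0.4685, 0], [0.168, -0.4685, 0], [0.168, -0.4685, 0], [0.168, -0.4685, 0], [0.168, -0.4685, 0], [0.168, -0.4685, 0], [0.168, -0.4685, 0], [0.168, -0.4685, 0], [0.168, -0.4685, 0], [0.168, -0.4685, 0], [0.168, -0.4685, 0], [0.168, -0.4685, 0], [0.168, -0.4685, 0], [0.168, -0.4685, 0], [0.168, -0.4685, 0]], "turn": [[0, 0, -1], [0, 0, -1], [0, 0, -1], [0, 0, -1], [0, 0, -1], [0, 0, -1], [0, 0, -1], [0, 0, -1], [0, 0, -1], [0, 0, -1], [0, 0, -1], [0, 0, -1], [0, 0, -1], [0, 0, -1], [0, 0, -1]], "hand": [1, 1, 1, 1, 1, 1, 1, 1, 1, 1, 1, 1, 1, 1, 1]}}

```text
time: 15.0
tcp_pos: [0.5303, 0.0506, 0.1992]
eef_rot: [-3.141, 0.002, 1.832]
ft_force: [0.3, 0.5, -1.2]
grip_width: 0.093
gripper_force: 0.0
```

```bash
python3 go.py .5305,.0505,.058,105;python3 tops.py; python3 - <<'E'
from h import *
im,d,p,C=grab('wrist'); X=cloud(d,p,C)
for lo,hi in [(.096,.107),(.034,.056)]:
    m=(X[...,2]>lo)&(X[...,2]<hi)&(X[...,0]>(.49 if lo>.09 else .57))&(X[...,0]<.66)&(X[...,1]>-.1)&(X[...,1]<.12)
    n,L,st,ce=cv2.connectedComponentsWithStats((m*255).astype(np.uint8)); i=1+np.argmax(st[1:,4]); q=X[L==i]
    print(st[i,:],cv2.minAreaRect((q[:,:2]*1000).astype(np.float32)),np.median(q[:,2]))
E
```

```text
t 15.0 tcp [0.5303 0.0506 0.1992] yaw 104.97 w 0.093 F [ 0.3  0.5 -1.2] g 0.0
.5305,.0505,.058,105 lin [0.0003, 0.0004, 0.1883] turn [-0.0002, 0.0014, -0.0004]
[ 566.4 -312.7] [45.4 46.6] 14.8 0.0929
[ 500.  -321.2] [48.5 58.5] 15.3 0.0981
[ 274  200   75   74 4235] ((531.9578247070312, 52.002742767333984), (49.138057708740234, 49.245201110839844), 13.76201057434082) 0.10326799402154707
[ 357  211   53  122 6003] ((601.7322387695312, 21.20632553100586), (40.997676849365234, 106.63861846923828), 16.38153076171875) 0.04491713561310712
```

{"name": "apply_moves", "arguments": {"linear": [[0.001, 0.001, 0.05], [0.001, 0.001, 0.1], [0.001, 0.001, 0.15], [0.001, 0.001, 0.18], [0.001, 0.001, 0.189], [0.001, 0.001, 0.189], [0.001, 0.001, 0.189], [0.001, 0.001, 0.189], [0.001, 0.001, 0.189], [0.001, 0.001, 0.189], [0.001, 0.001, 0.189], [0.001, 0.001, 0.189], [0.001, 0.001, 0.189], [0.001, 0.001, 0.16], [0.001, 0.001, 0.1], [0.001, 0.001, 0.04], [0.001, 0.001, -0.001], [0.001, 0.001, -0.001], [0.001, 0.001, -0.001]], "turn": [[0, 0, 0], [0, 0, 0], [0, 0, 0], [0, 0, 0], [0, 0, 0], [0, 0, 0], [0, 0, 0], [0, 0, 0], [0, 0, 0], [0, 0, 0], [0, 0, 0], [0, 0, 0], [0, 0, 0], [0, 0, 0], [0, 0, 0], [0, 0, 0], [0, 0, 0], [0, 0, 0], [0, 0, 0]], "hand": [1, 1, 1, 1, 1, 1, -1, -1, -1, -1, -1, -1, -1, -1, -1, -1, -1, -1, -1]}}

```text
time: 17.0
tcp_pos: [0.53, 0.051, 0.1993]
eef_rot: [-3.14, 0.003, 1.832]
ft_force: [-1.1, 0.5, -3.3]
grip_width: 0.0497
gripper_force: 30.0
```

```bash
python3 go.py .429,-.331,.2,15
```

```text
t 17.0 tcp [0.53   0.051  0.1993] yaw 104.99 w 0.0497 F [-1.1  0.5 -3.3] g 30.0
.429,-.331,.2,15 lin [-0.4572, -0.2619, 0.0007] turn [0.0004, 0.0021, 0.9999]
```

{"name": "apply_moves", "arguments": {"linear": [[-0.457, -0.262, 0], [-0.457, -0.262, 0], [-0.457, -0.262, 0], [-0.457, -0.262, 0], [-0.457, -0.262, 0], [-0.457, -0.262, 0], [-0.457, -0.262, 0], [-0.457, -0.262, 0], [-0.457, -0.262, 0], [-0.457, -0.262, 0], [-0.457, -0.262, 0], [-0.457, -0.262, 0], [-0.457, -0.262, 0], [-0.457, -0.262, 0.06], [-0.457, -0.262, 0.12], [-0.457, -0.262, 0.165], [-0.457, -0.262, 0.183], [-0.457, -0.262, 0.188], [-0.457, -0.262, 0.191], [-0.457, -0.262, 0.191]], "turn": [[0, 0, 1], [0, 0, 1], [0, 0, 1], [0, 0, 1], [0, 0, 1], [0, 0, 1], [0, 0, 1], [0, 0, 1], [0, 0, 1], [0, 0, 1], [0, 0, 1], [0, 0, 1], [0, 0, 1], [0, 0, 1], [0, 0, 1], [0, 0, 1], [0, 0, 1], [0, 0, 1], [0, 0, 1], [0, 0, 1]], "hand": [-1, -1, -1, -1, -1, -1, -1, -1, -1, -1, -1, -1, -1, -1, -1, -1, -1, -1, -1, -1]}}

```text
time: 19.0
tcp_pos: [0.4305, -0.3311, 0.0583]
eef_rot: [3.138, -0.001, 0.262]
ft_force: [-0.4, -0.2, -3.3]
grip_width: 0.0499
gripper_force: 30.0
```

{"name": "apply_moves", "arguments": {"linear": [[0, 0, 0], [0, 0, 0], [0, 0, 0], [0, 0, 0], [0, 0, 0], [0, 0, 0], [0, 0, -0.03], [0, 0, -0.08], [0, 0, -0.14], [0, 0, -0.19], [0, 0, -0.19], [0, 0, -0.19]], "turn": [[0, 0, 0], [0, 0, 0], [0, 0, 0], [0, 0, 0], [0, 0, 0], [0, 0, 0], [0, 0, 0], [0, 0, 0], [0, 0, 0], [0, 0, 0], [0, 0, 0], [0, 0, 0]], "hand": [-1, 1, 1, 1, 1, 1, 1, 1, 1, 1, 1, 1]}}

```text
time: 20.2
tcp_pos: [0.43, -0.3305, 0.2009]
eef_rot: [3.138, -0.001, 0.262]
ft_force: [-0.1, 0.2, -1.0]
grip_width: 0.0928
gripper_force: 0.0
```

```bash
python3 tops.py pics/top1.png; python3 go.py .604,.003,.2,105; cat > rot.py <<'E'
from h import *
im,d,p,C=grab('top'); X=cloud(d,p,C)
for nm,roi,(a,b) in [('strip',(.5,.7,-.12,.13),(.03,.056))]:
    m=(X[...,2]>a)&(X[...,2]<b)&(X[...,0]>roi[0])&(X[...,0]<roi[1])&(X[...,1]>roi[2])&(X[...,1]<roi[3])
    n,L,st,ce=cv2.connectedComponentsWithStats((m*255).astype(np.uint8)); i=1+np.argmax(st[1:,4]); q=X[L==i]
    print(nm,st[i,:],cv2.minAreaRect((q[:,:2]*1000).astype(np.float32)),np.median(q[:,2]))
E
python3 rot.py
```

```text
[ 566.3 -312.5] [45.5 45.2] 15.1 0.093
[ 499.9 -321. ] [48.5 57.9] 15.0 0.0981
[ 426.1 -312.9] [45.  14.8] 13.5 0.0991
t 20.25 tcp [ 0.4293 -0.33    0.1997] yaw 15.0 w 0.0932 F [ 0.4  0.5 -0.7] g 0.0
.604,.003,.2,105 lin [0.3399, -0.3686, -0.0011] turn [0.0003, 0.001, -1.0]
strip [ 280  174   73   37 1517] ((604.6348266601562, 4.2182464599609375), (41.924903869628906, 140.60733032226562), 16.65382957458496) 0.04577943236934201
```

View pics/top1.png

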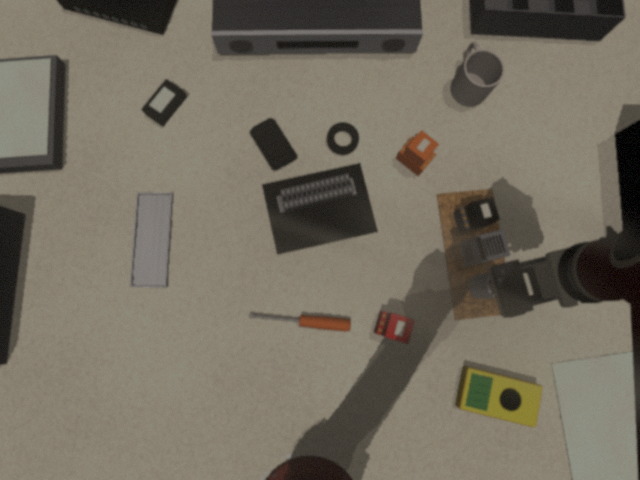

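The contactor (483,212) and psu (487,245) stand on the cork, and the gripper hides the capacitor. Only the strip (316,190) is left on the mat. I'll go there with the fingers partly open, to stay clear of the mouse and tape.

{"name": "apply_moves", "arguments": {"linear": [[0.341, -0.37, 0], [0.341, -0.37, 0], [0.341, -0.37, 0], [0.341, -0.37, 0], [0.341, -0.37, 0], [0.341, -0.37, 0], [0.341, -0.37, 0], [0.341, -0.37, 0], [0.341, -0.37, 0], [0.341, -0.37, 0], [0.341, -0.37, 0], [0.341, -0.37, 0], [0.341, -0.37, 0], [0.341, -0.37, 0], [0.341, -0.37, 0]], "turn": [[0, 0, -1], [0, 0, -1], [0, 0, -1], [0, 0, -1], [0, 0, -1], [0, 0, -1], [0, 0, -1], [0, 0, -1], [0, 0, -1], [0, 0, -1], [0, 0, -1], [0, 0, -1], [0, 0, -1], [0, 0, -1], [0, 0, -1]], "hand": [1, 1, 1, 0.4, 0.4, 0.4, 0.4, 0.4, 0.4, 0.4, 0.4, 0.4, 0.4, 0.4, 0.4]}}

```text
time: 21.8
tcp_pos: [0.605, 0.0038, 0.1994]
eef_rot: [-3.141, 0.002, 1.832]
ft_force: [0.6, 0.1, -0.2]
grip_width: 0.065
gripper_force: 0.0
```

```bash
python3 tops.py; python3 - <<'E'
from h import *
im,d,p,C=grab('wrist'); X=cloud(d,p,C); cv2.imwrite('pics/w2.png',im[:,:,::-1])
m=(X[...,2]>.036)&(X[...,2]<.056)&(X[...,0]>.53)&(X[...,0]<.68)&(X[...,1]>-.1)&(X[...,1]<.12)
n,L,st,ce=cv2.connectedComponentsWithStats((m*255).astype(np.uint8)); i=1+np.argmax(st[1:,4]); q=X[L==i]
print(st[i,:],cv2.minAreaRect((q[:,:2]*1000).astype(np.float32)),np.median(q[:,2]))
E
python3 go.py .604,.003,.017,105
```

```text
[ 566.  -312.5] [45.5 46.4] 15.6 0.093
[ 501.6 -328.1] [48.7 43.2] 16.7 0.0982
[ 438.9 -346.6] [41.8 14.5] 29.3 0.1034
[ 283  130   54  172 8596] ((606.3140869140625, 5.015464782714844), (40.36640167236328, 140.2358856201172), 16.154556274414062) 0.04502340880667782
t 21.9 tcp [0.6051 0.0039 0.1997] yaw 104.98 w 0.0651 F [ 0.6 -0.  -0.4] g 0.0
.604,.003,.017,105 lin [-0.0002, -0.0017, 0.2435] turn [0.0001, 0.0015, -0.0002]
```

View pics/w2.png

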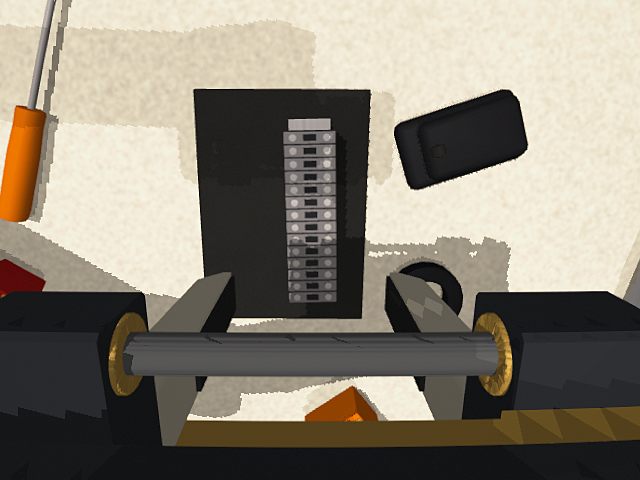

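The wrist view shows the strip centred under the tool at (310,215), with the fingers clear of the tape (430,285) and the mouse (460,140). I'll descend and grip.

{"name": "apply_moves", "arguments": {"linear": [[0.001, -0.001, 0.06], [0.001, -0.001, 0.12], [0.001, -0.001, 0.18], [0.001, -0.001, 0.22], [0.001, -0.001, 0.235], [0.001, -0.001, 0.242], [0.001, -0.001, 0.242], [0.001, -0.001, 0.242], [0.001, -0.001, 0.242], [0.001, -0.001, 0.242], [0.001, -0.001, 0.242], [0.001, -0.001, 0.242], [0.001, -0.001, 0.242], [0.001, -0.001, 0.242]], "turn": [[0, 0, -0.012], [0, 0, -0.012], [0, 0, -0.012], [0, 0, -0.012], [0, 0, -0.012], [0, 0, -0.012], [0, 0, -0.012], [0, 0, -0.012], [0, 0, -0.012], [0, 0, -0.012], [0, 0, -0.012], [0, 0, -0.012], [0, 0, -0.012], [0, 0, -0.012]], "hand": [0.4, 0.4, 0.4, 0.4, 0.4, 0.4, 0.4, -1, -1, -1, -1, -1, -1, -1]}}

```text
time: 23.3
tcp_pos: [0.6052, 0.0041, 0.0191]
eef_rot: [3.139, 0.003, 1.851]
ft_force: [0.9, -0.3, 5.2]
grip_width: 0.0397
gripper_force: 30.0
```

```bash
python3 go.py .504,.332,.12,181; python3 - <<'E'
from h import *
# tray from scene camera, rim at z .01, and depth check
z=np.load('scene0.npz'); im,d,C=z['im'],z['d'],z['C']; p=camera_params('scene')
uv=np.array([[494,320],[530,346],[456,417],[418,385]]); q=onplane(p,C,uv,.01)[:,:2]; print(q, q.mean(0))
z=np.load('top0.npz'); p=camera_params('top'); q=onplane(p,z['C'],[[138,193],[172,194],[168,286],[132,286]],.01)[:,:2]; print(q,q.mean(0))
E
```

```text
t 23.3 tcp [0.6052 0.0041 0.0191] yaw 106.08 w 0.0397 F [ 0.9 -0.3  5.2] g 30.0
.504,.332,.12,181 lin [0.4572, -0.0083, -0.1358] turn [-0.0, 0.0024, -0.8325]
[[0.41605408 0.30185699]
 [0.41499952 0.36900415]
 [0.60091616 0.37129397]
 [0.60578301 0.30462933]] [0.50943819 0.33669611]
[[0.5972576  0.36740351]
 [0.59743568 0.29776924]
 [0.41107743 0.29063546]
 [0.40867728 0.36182973]] [0.503612   0.32940949]
```

Gripped at 39.7 mm. I'll lift and carry it to the tray, then check from there.

{"name": "apply_moves", "arguments": {"linear": [[0, 0, -0.03], [0, 0, -0.08], [0, 0, -0.13], [0.458, -0.007, -0.136], [0.458, -0.007, -0.136], [0.458, -0.007, -0.136], [0.458, -0.007, -0.136], [0.458, -0.007, -0.136], [0.458, -0.007, -0.136], [0.458, -0.007, -0.136], [0.458, -0.007, -0.136], [0.458, -0.007, -0.136], [0.458, -0.007, -0.136], [0.458, -0.007, -0.136], [0.458, -0.007, -0.136], [0.458, -0.007, -0.136], [0.458, -0.007, -0.136]], "turn": [[0, 0, 0], [0, 0, 0], [0, 0, 0], [0, 0, -0.832], [0, 0, -0.832], [0, 0, -0.832], [0, 0, -0.832], [0, 0, -0.832], [0, 0, -0.832], [0, 0, -0.832], [0, 0, -0.832], [0, 0, -0.832], [0, 0, -0.832], [0, 0, -0.832], [0, 0, -0.832], [0, 0, -0.832], [0, 0, -0.832]], "hand": [-1, -1, -1, -1, -1, -1, -1, -1, -1, -1, -1, -1, -1, -1, -1, -1, -1]}}

```text
time: 25.0
tcp_pos: [0.5041, 0.3326, 0.1195]
eef_rot: [-3.139, 0.001, -3.126]
ft_force: [0.2, -0.2, -2.2]
grip_width: 0.0401
gripper_force: 30.0
```

```bash
python3 go.py .505,.333,.02,181; python3 - <<'E'
from h import *
a=grab('wrist')[0]; b=grab('scene')[0]
cv2.imwrite('pics/w3.png',np.hstack([cv2.resize(a,(400,300)),cv2.resize(b[240:480,320:640],(400,300))])[:,:,::-1])
E
python3 tops.py
```

```text
t 25.0 tcp [0.5041 0.3326 0.1195] yaw -179.09 w 0.0401 F [ 0.2 -0.2 -2.2] g 30.0
.505,.333,.02,181 lin [-0.001, 0.0008, 0.1327] turn [-0.0014, 0.0006, -0.001]
[ 566.2 -312.7] [45.5 46.6] 14.8 0.0928
[ 499.8 -321.5] [48.6 58. ] 15.1 0.0981
[ 430.1 -330.6] [50.2 49.7] 74.2 0.1032
```

View pics/w3.png

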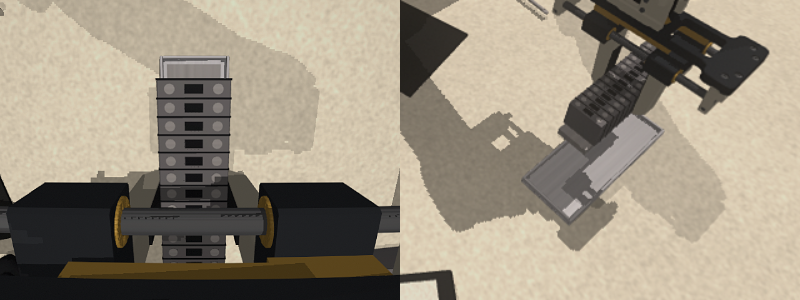

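The strip is level and centred over the tray: the tray end at (194,68) is in line with the strip at (193,85). All three parts stand on the cork. I'll lower it and release.

{"name": "apply_moves", "arguments": {"linear": [[-0.001, 0, 0.05], [-0.001, 0, 0.09], [-0.001, 0, 0.12], [-0.001, 0, 0.132], [-0.001, 0, 0.1365], [-0.001, 0, 0.1365], [-0.001, 0, 0.1365], [-0.001, 0, 0.1365], [-0.001, 0, 0.1365], [-0.001, 0, 0.1365], [-0.001, 0, 0.1365], [-0.001, 0, 0.1365], [-0.001, 0, 0.11], [-0.001, 0, 0.06], [-0.001, 0, 0], [-0.001, 0, -0.06], [-0.001, 0, -0.107], [-0.001, 0, -0.107], [-0.001, 0, -0.107]], "turn": [[0, 0, 0], [0, 0, 0], [0, 0, 0], [0, 0, 0], [0, 0, 0], [0, 0, 0], [0, 0, 0], [0, 0, 0], [0, 0, 0], [0, 0, 0], [0, 0, 0], [0, 0, 0], [0, 0, 0], [0, 0, 0], [0, 0, 0], [0, 0, 0], [0, 0, 0], [0, 0, 0], [0, 0, 0]], "hand": [-1, -1, -1, -1, -1, -1, -1, 0.4, 0.4, 0.4, 0.4, 0.4, 0.4, 0.4, 0.4, 0.4, 0.4, 0.4, 0.4]}}

```text
time: 27.05
tcp_pos: [0.5048, 0.3329, 0.2]
eef_rot: [-3.14, 0.002, -3.125]
ft_force: [0.2, -0.4, -1.6]
grip_width: 0.0649
gripper_force: 0.0
```

```bash
python3 go.py .43,-.331,.2,105; python3 - <<'E'
from h import *
im,d,p,C=grab('wrist'); X=cloud(d,p,C); cv2.imwrite('pics/w4.png',im[:,:,::-1])
m=(X[...,2]>.036)&(X[...,2]<.06)&(X[...,0]>.4)&(X[...,0]<.6)&(abs(X[...,1]-.332)<.1)
n,L,st,ce=cv2.connectedComponentsWithStats((m*255).astype(np.uint8)); i=1+np.argmax(st[1:,4]); q=X[L==i]
print(st[i,:],cv2.minAreaRect((q[:,:2]*1000).astype(np.float32)),np.percentile(q[:,2],[10,50,90]))
E
```

```text
t 27.05 tcp [0.5048 0.3329 0.2   ] yaw -179.04 w 0.0649 F [ 0.2 -0.4 -1.6] g 0.0
.43,-.331,.2,105 lin [0.1146, -0.8834, 0.0016] turn [-0.0003, 0.0019, 0.844]
[ 284  131   53  171 8518] ((506.871337890625, 334.31640625), (139.90667724609375, 40.50956344604492), 0.9426666498184204) [0.04313175 0.04411715 0.04510005]
```

View pics/w4.png

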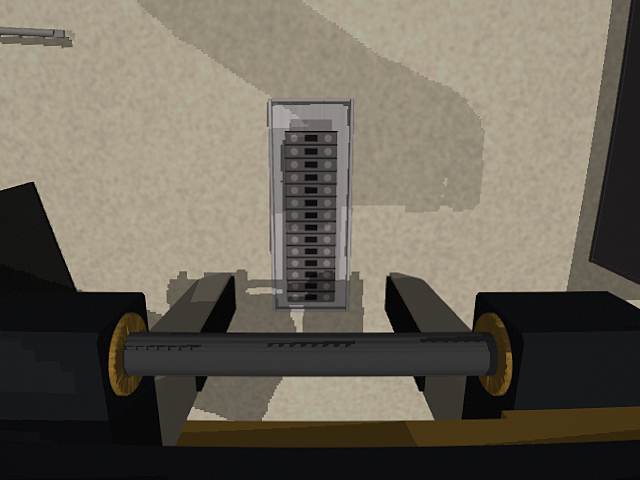

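The strip lies in the tray at (311,217), inside the rim (columns 271–351), with its top at 44 mm, so it is on the floor. Next I check the tray centre by casting the rim corners onto a plane, then go back for the capacitor.

```bash
python3 - <<'E'
from h import *
p=camera_params('wrist'); C=tool()@np.array(p['hand_eye'])
q=onplane(p,C,[[269,100],[353,99],[347,309],[275,309]],.01)[:,:2]; print(q,q.mean(0))
E
```

```text
[[0.41142305 0.29758613]
 [0.40949817 0.36706011]
 [0.59651063 0.36912339]
 [0.59767215 0.30186922]] [0.503776   0.33390971]
```

{"name": "apply_moves", "arguments": {"linear": [[0.115, -0.883, 0], [0.115, -0.883, 0], [0.115, -0.883, 0], [0.115, -0.883, 0], [0.115, -0.883, 0], [0.115, -0.883, 0], [0.115, -0.883, 0], [0.115, -0.883, 0], [0.115, -0.883, 0], [0.115, -0.883, 0], [0.115, -0.883, 0], [0.115, -0.883, 0], [0.115, -0.883, 0], [0.115, -0.883, 0], [0.115, -0.883, 0], [0.115, -0.883, 0]], "turn": [[0, 0, 0.844], [0, 0, 0.844], [0, 0, 0.844], [0, 0, 0.844], [0, 0, 0.844], [0, 0, 0.844], [0, 0, 0.844], [0, 0, 0.844], [0, 0, 0.844], [0, 0, 0.844], [0, 0, 0.844], [0, 0, 0.844], [0, 0, 0.844], [0, 0, 0.844], [0, 0, 0.844], [0, 0, 0.844]], "hand": [1, 1, 1, 1, 1, 1, 1, 1, 1, 1, 1, 1, 1, 1, 1, 1]}}

```text
time: 28.7
tcp_pos: [0.429, -0.3289, 0.1995]
eef_rot: [-3.14, -0.001, 1.833]
ft_force: [1.0, 1.0, 0.4]
grip_width: 0.0933
gripper_force: 0.0
```

```bash
python3 go.py .43,-.3307,.2,15
```

```text
t 28.7 tcp [ 0.429  -0.3289  0.1995] yaw 105.05 w 0.0933 F [1.  1.  0.4] g 0.0
.43,-.3307,.2,15 lin [-0.0026, 0.0006, -0.0007] turn [-0.0013, -0.0001, 1.0005]
```

The strip is within 3 mm of the tray centre. Now I pick up the capacitor.

{"name": "apply_moves", "arguments": {"linear": [[-0.002, 0.001, 0], [-0.002, 0.001, 0], [-0.002, 0.001, 0], [-0.002, 0.001, 0], [-0.002, 0.001, 0], [-0.002, 0.001, 0], [-0.002, 0.001, 0], [-0.002, 0.001, 0], [-0.002, 0.001, 0], [-0.002, 0.001, 0], [-0.002, 0.001, 0], [-0.002, 0.001, 0], [-0.002, 0.001, 0], [-0.002, 0.001, 0.05], [-0.002, 0.001, 0.1], [-0.002, 0.001, 0.15], [-0.002, 0.001, 0.18], [-0.002, 0.001, 0.19], [-0.002, 0.001, 0.19], [-0.002, 0.001, 0.19]], "turn": [[0, 0, 1], [0, 0, 1], [0, 0, 1], [0, 0, 1], [0, 0, 1], [0, 0, 1], [0, 0, 1], [0, 0, 1], [0, 0, 1], [0, 0, 1], [0, 0, 1], [0, 0, 1], [0, 0, 1], [0, 0, 1], [0, 0, 1], [0, 0, 1], [0, 0, 1], [0, 0, 1], [0, 0, 1], [0, 0, 1]], "hand": [1, 1, 1, 1, 1, 1, 1, 1, 1, 1, 1, 1, 1, 1, 1, 1, 1, 1, 1, 1]}}

```text
time: 30.7
tcp_pos: [0.4318, -0.3325, 0.0595]
eef_rot: [3.138, -0.002, 0.263]
ft_force: [0.0, -0.0, 0.7]
grip_width: 0.0929
gripper_force: 0.0
```

{"name": "apply_moves", "arguments": {"linear": [[0, 0, 0], [0, 0, 0], [0, 0, 0], [0, 0, 0], [0, 0, 0], [0, 0, 0], [0, 0, 0], [0, 0, -0.03], [0, 0, -0.08], [0, 0, -0.14], [0, 0, -0.19], [0, 0, -0.19], [0, 0, -0.19]], "turn": [[0, 0, 0], [0, 0, 0], [0, 0, 0], [0, 0, 0], [0, 0, 0], [0, 0, 0], [0, 0, 0], [0, 0, 0], [0, 0, 0], [0, 0, 0], [0, 0, 0], [0, 0, 0], [0, 0, 0]], "hand": [-1, -1, -1, -1, -1, -1, -1, -1, -1, -1, -1, -1, -1]}}

```text
time: 32.0
tcp_pos: [0.4301, -0.3316, 0.2006]
eef_rot: [3.14, 0.0, 0.262]
ft_force: [-0.5, 0.1, -3.7]
grip_width: 0.0495
gripper_force: 30.0
```

```bash
python3 go.py .531,.0510,.2,105
```

```text
t 32.0 tcp [ 0.4301 -0.3316  0.2006] yaw 14.99 w 0.0495 F [-0.5  0.1 -3.7] g 30.0
.531,.0510,.2,105 lin [0.2619, -0.4579, -0.0001] turn [0.0006, 0.0011, -1.0001]
```

{"name": "apply_moves", "arguments": {"linear": [[0.262, -0.458, 0], [0.262, -0.458, 0], [0.262, -0.458, 0], [0.262, -0.458, 0], [0.262, -0.458, 0], [0.262, -0.458, 0], [0.262, -0.458, 0], [0.262, -0.458, 0], [0.262, -0.458, 0], [0.262, -0.458, 0], [0.262, -0.458, 0], [0.262, -0.458, 0], [0.262, -0.458, 0], [0.262, -0.458, 0.06], [0.262, -0.458, 0.12], [0.262, -0.458, 0.165], [0.262, -0.458, 0.182], [0.262, -0.458, 0.186], [0.262, -0.458, 0.1885], [0.262, -0.458, 0.1885]], "turn": [[0, 0, -1], [0, 0, -1], [0, 0, -1], [0, 0, -1], [0, 0, -1], [0, 0, -1], [0, 0, -1], [0, 0, -1], [0, 0, -1], [0, 0, -1], [0, 0, -1], [0, 0, -1], [0, 0, -1], [0, 0, -1], [0, 0, -1], [0, 0, -1], [0, 0, -1], [0, 0, -1], [0, 0, -1], [0, 0, -1]], "hand": [-1, -1, -1, -1, -1, -1, -1, -1, -1, -1, -1, -1, -1, -1, -1, -1, -1, -1, -1, -1]}}

```text
time: 34.0
tcp_pos: [0.533, 0.0508, 0.06]
eef_rot: [3.138, 0.002, 1.832]
ft_force: [-0.0, 0.1, -3.3]
grip_width: 0.0497
gripper_force: 30.0
```

{"name": "apply_moves", "arguments": {"linear": [[0, 0, 0], [0, 0, 0], [0, 0, 0], [0, 0, 0], [0, 0, 0], [0, 0, 0], [0, 0, -0.03], [0, 0, -0.08], [0, 0, -0.14], [0, 0, -0.19], [0, 0, -0.19], [0, 0, -0.19]], "turn": [[0, 0, 0], [0, 0, 0], [0, 0, 0], [0, 0, 0], [0, 0, 0], [0, 0, 0], [0, 0, 0], [0, 0, 0], [0, 0, 0], [0, 0, 0], [0, 0, 0], [0, 0, 0]], "hand": [-1, 1, 1, 1, 1, 1, 1, 1, 1, 1, 1, 1]}}

```text
time: 35.2
tcp_pos: [0.5318, 0.0507, 0.202]
eef_rot: [3.14, 0.003, 1.832]
ft_force: [-0.3, 0.1, 0.1]
grip_width: 0.0929
gripper_force: 0.0
```

```bash
python3 go.py .4995,-.3213,.2,15; python3 tops.py
```

```text
t 35.2 tcp [0.5318 0.0507 0.202 ] yaw 104.99 w 0.0929 F [-0.3  0.1  0.1] g 0.0
.4995,-.3213,.2,15 lin [-0.4679, -0.1699, 0.0037] turn [0.0023, 0.0006, 0.9999]
[ 566.3 -312.3] [45.6 45.6] 15.2 0.0928
[ 500.  -321.4] [48.4 57.9] 15.3 0.0981
```

{"name": "apply_moves", "arguments": {"linear": [[-0.467, -0.17, 0.001], [-0.467, -0.17, 0.001], [-0.467, -0.17, 0.001], [-0.467, -0.17, 0.001], [-0.467, -0.17, 0.001], [-0.467, -0.17, 0.001], [-0.467, -0.17, 0.001], [-0.467, -0.17, 0.001], [-0.467, -0.17, 0.001], [-0.467, -0.17, 0.001], [-0.467, -0.17, 0.001], [-0.467, -0.17, 0.001], [-0.467, -0.17, 0.001], [-0.467, -0.17, 0.001], [-0.467, -0.17, 0.05], [-0.467, -0.17, 0.1], [-0.467, -0.17, 0.15], [-0.467, -0.17, 0.18], [-0.467, -0.17, 0.191], [-0.467, -0.17, 0.191]], "turn": [[0, 0, 1], [0, 0, 1], [0, 0, 1], [0, 0, 1], [0, 0, 1], [0, 0, 1], [0, 0, 1], [0, 0, 1], [0, 0, 1], [0, 0, 1], [0, 0, 1], [0, 0, 1], [0, 0, 1], [0, 0, 1], [0, 0, 1], [0, 0, 1], [0, 0, 1], [0, 0, 1], [0, 0, 1], [0, 0, 1]], "hand": [1, 1, 1, 1, 1, 1, 1, 1, 1, 1, 1, 1, 1, 1, 1, 1, 1, 1, 1, 1]}}

```text
time: 37.25
tcp_pos: [0.4987, -0.3206, 0.0579]
eef_rot: [3.141, 0.001, 0.262]
ft_force: [0.5, 0.1, 0.4]
grip_width: 0.0931
gripper_force: 0.0
```

{"name": "apply_moves", "arguments": {"linear": [[0, 0, 0], [0, 0, 0], [0, 0, 0], [0, 0, 0], [0, 0, 0], [0, 0, 0], [0, 0, 0], [0, 0, -0.03], [0, 0, -0.08], [0, 0, -0.14], [0, 0, -0.19], [0, 0, -0.19], [0, 0, -0.19]], "turn": [[0, 0, 0], [0, 0, 0], [0, 0, 0], [0, 0, 0], [0, 0, 0], [0, 0, 0], [0, 0, 0], [0, 0, 0], [0, 0, 0], [0, 0, 0], [0, 0, 0], [0, 0, 0], [0, 0, 0]], "hand": [-1, -1, -1, -1, -1, -1, -1, -1, -1, -1, -1, -1, -1]}}

```text
time: 38.55
tcp_pos: [0.4983, -0.3198, 0.2007]
eef_rot: [3.141, 0.001, 0.262]
ft_force: [0.0, 0.5, -4.2]
grip_width: 0.0562
gripper_force: 30.0
```

```bash
python3 tops.py; python3 go.py .5462,-.0113,.2,105
```

```text
[ 567.5 -312.3] [44.1 47.3] 19.2 0.0928
[531.9  50.9] [49.6 47.4] 2.0 0.1041
t 38.6 tcp [ 0.4975 -0.3194  0.1994] yaw 15.02 w 0.0558 F [-1.2 -0.9 -3.2] g 30.0
.5462,-.0113,.2,105 lin [0.1691, -0.3799, -0.0008] turn [-0.0023, 0.0009, -0.9998]
```

{"name": "apply_moves", "arguments": {"linear": [[0.168, -0.38, 0], [0.168, -0.38, 0], [0.168, -0.38, 0], [0.168, -0.38, 0], [0.168, -0.38, 0], [0.168, -0.38, 0], [0.168, -0.38, 0], [0.168, -0.38, 0], [0.168, -0.38, 0], [0.168, -0.38, 0], [0.168, -0.38, 0], [0.168, -0.38, 0], [0.168, -0.38, 0], [0.168, -0.38, 0.06], [0.168, -0.38, 0.12], [0.168, -0.38, 0.165], [0.168, -0.38, 0.182], [0.168, -0.38, 0.186], [0.168, -0.38, 0.1885], [0.168, -0.38, 0.1885]], "turn": [[0, 0, -1], [0, 0, -1], [0, 0, -1], [0, 0, -1], [0, 0, -1], [0, 0, -1], [0, 0, -1], [0, 0, -1], [0, 0, -1], [0, 0, -1], [0, 0, -1], [0, 0, -1], [0, 0, -1], [0, 0, -1], [0, 0, -1], [0, 0, -1], [0, 0, -1], [0, 0, -1], [0, 0, -1], [0, 0, -1]], "hand": [-1, -1, -1, -1, -1, -1, -1, -1, -1, -1, -1, -1, -1, -1, -1, -1, -1, -1, -1, -1]}}

```text
time: 40.6
tcp_pos: [0.5481, -0.0127, 0.0604]
eef_rot: [3.139, 0.003, 1.832]
ft_force: [-0.0, 0.3, -1.6]
grip_width: 0.0561
gripper_force: 30.0
```

{"name": "apply_moves", "arguments": {"linear": [[0, 0, 0], [0, 0, 0], [0, 0, 0], [0, 0, 0], [0, 0, 0], [0, 0, 0], [0, 0, -0.03], [0, 0, -0.08], [0, 0, -0.14], [0, 0, -0.19], [0, 0, -0.19], [0, 0, -0.19]], "turn": [[0, 0, 0], [0, 0, 0], [0, 0, 0], [0, 0, 0], [0, 0, 0], [0, 0, 0], [0, 0, 0], [0, 0, 0], [0, 0, 0], [0, 0, 0], [0, 0, 0], [0, 0, 0]], "hand": [-1, 1, 1, 1, 1, 1, 1, 1, 1, 1, 1, 1]}}

```text
time: 41.8
tcp_pos: [0.5473, -0.0128, 0.2026]
eef_rot: [3.14, 0.003, 1.832]
ft_force: [0.7, -0.5, -0.3]
grip_width: 0.0927
gripper_force: 0.0
```

```bash
python3 go.py .567,-.3125,.2,15; python3 tops.py
```

```text
t 41.8 tcp [ 0.5473 -0.0128  0.2026] yaw 104.99 w 0.0927 F [ 0.7 -0.5 -0.3] g 0.0
.567,-.3125,.2,15 lin [-0.3928, -0.0779, 0.0045] turn [0.0024, 0.0007, 0.9999]
[ 566.4 -312.9] [45.3 46.1] 15.4 0.0929
[531.8  50.8] [49.7 47.4] 2.1 0.1042
```

{"name": "apply_moves", "arguments": {"linear": [[-0.392, -0.078, 0.002], [-0.392, -0.078, 0.002], [-0.392, -0.078, 0.002], [-0.392, -0.078, 0.002], [-0.392, -0.078, 0.002], [-0.392, -0.078, 0.002], [-0.392, -0.078, 0.002], [-0.392, -0.078, 0.002], [-0.392, -0.078, 0.002], [-0.392, -0.078, 0.002], [-0.392, -0.078, 0.002], [-0.392, -0.078, 0.002], [-0.392, -0.078, 0.002], [-0.392, -0.078, 0.002], [-0.392, -0.078, 0.05], [-0.392, -0.078, 0.1], [-0.392, -0.078, 0.15], [-0.392, -0.078, 0.18], [-0.392, -0.078, 0.192], [-0.392, -0.078, 0.192]], "turn": [[0, 0, 1], [0, 0, 1], [0, 0, 1], [0, 0, 1], [0, 0, 1], [0, 0, 1], [0, 0, 1], [0, 0, 1], [0, 0, 1], [0, 0, 1], [0, 0, 1], [0, 0, 1], [0, 0, 1], [0, 0, 1], [0, 0, 1], [0, 0, 1], [0, 0, 1], [0, 0, 1], [0, 0, 1], [0, 0, 1]], "hand": [1, 1, 1, 1, 1, 1, 1, 1, 1, 1, 1, 1, 1, 1, 1, 1, 1, 1, 1, 1]}}

```text
time: 43.85
tcp_pos: [0.566, -0.3118, 0.0573]
eef_rot: [3.141, 0.002, 0.262]
ft_force: [0.2, 1.0, 0.5]
grip_width: 0.0929
gripper_force: 0.0
```

{"name": "apply_moves", "arguments": {"linear": [[0, 0, 0], [0, 0, 0], [0, 0, 0], [0, 0, 0], [0, 0, 0], [0, 0, 0], [0, 0, 0], [0, 0, -0.03], [0, 0, -0.08], [0, 0, -0.14], [0, 0, -0.19], [0, 0, -0.19], [0, 0, -0.19]], "turn": [[0, 0, 0], [0, 0, 0], [0, 0, 0], [0, 0, 0], [0, 0, 0], [0, 0, 0], [0, 0, 0], [0, 0, 0], [0, 0, 0], [0, 0, 0], [0, 0, 0], [0, 0, 0], [0, 0, 0]], "hand": [-1, -1, -1, -1, -1, -1, -1, -1, -1, -1, -1, -1, -1]}}

```text
time: 45.15
tcp_pos: [0.5662, -0.3115, 0.201]
eef_rot: [3.14, 0.0, 0.262]
ft_force: [-1.3, 0.0, -3.4]
grip_width: 0.0441
gripper_force: 30.0
```

```bash
python3 tops.py; python3 go.py .5655,-.073,.2,105
```

```text
[547.  -12.4] [56.1 50.4] 14.8 0.099
[531.7  50.3] [49.1 48.9] 20.7 0.104
t 45.2 tcp [ 0.5653 -0.3111  0.1994] yaw 15.01 w 0.0438 F [-0.2 -0.9 -2.5] g 30.0
.5655,-.073,.2,105 lin [0.0824, -0.3066, -0.0009] turn [-0.0014, 0.0012, -0.9999]
```

{"name": "apply_moves", "arguments": {"linear": [[0.082, -0.3065, 0], [0.082, -0.3065, 0], [0.082, -0.3065, 0], [0.082, -0.3065, 0], [0.082, -0.3065, 0], [0.082, -0.3065, 0], [0.082, -0.3065, 0], [0.082, -0.3065, 0], [0.082, -0.3065, 0], [0.082, -0.3065, 0], [0.082, -0.3065, 0], [0.082, -0.3065, 0], [0.082, -0.3065, 0], [0.082, -0.3065, 0.06], [0.082, -0.3065, 0.12], [0.082, -0.3065, 0.165], [0.082, -0.3065, 0.182], [0.082, -0.3065, 0.186], [0.082, -0.3065, 0.1885], [0.082, -0.3065, 0.1885]], "turn": [[0, 0, -1], [0, 0, -1], [0, 0, -1], [0, 0, -1], [0, 0, -1], [0, 0, -1], [0, 0, -1], [0, 0, -1], [0, 0, -1], [0, 0, -1], [0, 0, -1], [0, 0, -1], [0, 0, -1], [0, 0, -1], [0, 0, -1], [0, 0, -1], [0, 0, -1], [0, 0, -1], [0, 0, -1], [0, 0, -1]], "hand": [-1, -1, -1, -1, -1, -1, -1, -1, -1, -1, -1, -1, -1, -1, -1, -1, -1, -1, -1, -1]}}

```text
time: 47.2
tcp_pos: [0.5677, -0.074, 0.0602]
eef_rot: [3.139, 0.003, 1.832]
ft_force: [0.1, -0.4, -2.3]
grip_width: 0.0436
gripper_force: 30.0
```

{"name": "apply_moves", "arguments": {"linear": [[0, 0, 0], [0, 0, 0], [0, 0, 0], [0, 0, 0], [0, 0, 0], [0, 0, 0], [0, 0, -0.03], [0, 0, -0.08], [0, 0, -0.14], [0, 0, -0.19], [-0.2, 0, -0.2], [-0.2, 0, -0.2], [-0.2, 0, -0.2], [-0.2, 0, -0.2], [-0.2, 0, -0.2], [-0.2, 0, -0.2]], "turn": [[0, 0, 0], [0, 0, 0], [0, 0, 0], [0, 0, 0], [0, 0, 0], [0, 0, 0], [0, 0, 0], [0, 0, 0], [0, 0, 0], [0, 0, 0], [0, 0, 0], [0, 0, 0], [0, 0, 0], [0, 0, 0], [0, 0, 0], [0, 0, 0]], "hand": [-1, 1, 1, 1, 1, 1, 1, 1, 1, 1, 1, 1, 1, 1, 1, 1]}}

```text
time: 48.8
tcp_pos: [0.6053, -0.2165, 0.2094]
eef_rot: [3.141, 0.0, 1.835]
ft_force: [0.3, 1.2, -1.0]
grip_width: 0.093
gripper_force: 0.0
```

```bash
python3 go.py; python3 tops.py pics/top2.png
```

```text
t 48.8 tcp [ 0.6053 -0.2165  0.2094] yaw 105.15 w 0.093 F [ 0.3  1.2 -1. ] g 0.0
[566.7 -73.7] [44.6 45.2] 15.1 0.0937
[547.1 -12.3] [56.6 50.1] 15.0 0.0988
[531.8  50.4] [49.5 49. ] 17.7 0.1039
```

View pics/top2.png

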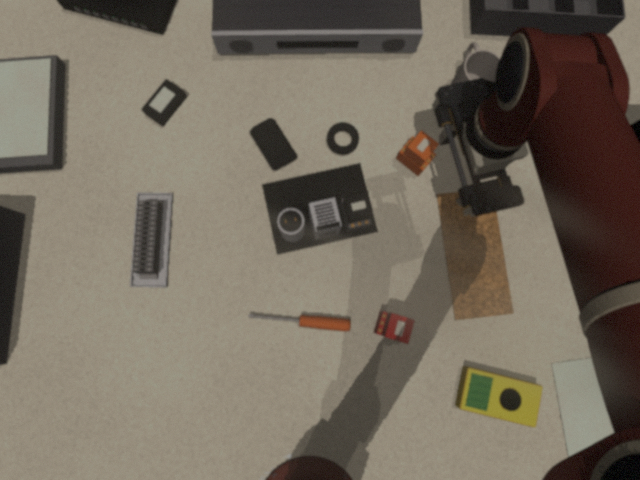

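The three parts stand upright back in their places at (290,222), (325,215) and (358,207), within 2 mm of where they started. The strip is in the tray at (149,237), the tape and mouse haven't moved, and the gripper is clear.

```bash
python3 -c "
from h import *
print(ticket.sign_off())"
```

```text
the job is handed in; nothing more can be done
None
```

The job is handed in at 48.8 s of the 138 s allowed: the strip lies flat in the tray about 3 mm from its centre, and the power supply, contactor and capacitor stand upright in their original places to about 2 mm; the judge's result was not shown.

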